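# Check the torch battery with the tester pen

### The job

Lay the upright aluminium torch on its side in the notches of the grey charging cradle and let go of it. Then take the tester pen out of its wooden stand and, holding the pen upright, press its sprung pin lightly on the raised steel band round the torch's barrel, so that the pin is pushed roughly halfway in; finish like that, still holding the pen there. Leave the other things on the table where they are.

Things in the scene. Friction and masses are not known exactly. Their poses are not given: they have to be found in the camera images.
- torch: Silver aluminium pocket torch, loose, 130 to 210 g, standing on its lens with the tail up; 150 mm long. Origin: centre of the lens face; z runs along the torch to its tail. Head 38 mm diameter from z 0 to 30, cone to z 38, then round barrel 28 mm diameter to z 150 (a 2 mm rubber button tops the tail). Round about z, any roll is the same. The raised band lies at z 70 to 82.
- torch_band (a point): Centre, on the torch's axis, of the raised steel band: 36 mm diameter, 12 mm wide, 76 mm from the lens face. Its surface is 18 mm from this point. The spot to touch is the top of the band when the torch lies in the cradle.
- torch_mid (a point): Point on the torch's axis 92 mm from the lens face: the part of the barrel that belongs over the middle of the cradle (barrel reaches 54 mm to the head side of it and 58 mm to the tail side).
- cradle: Grey plastic charging cradle, fixed. Origin under its centre; y runs along it, as the laid torch does, head to either end. Base 66 (x) by 110 (y) by 6 mm; two upright 90 degree V notches, 6 mm thick, at y -38 and +38 mm; their arms rise to about 42 mm above the table and open 40 mm wide (50 mm over all). Between the notches it is free down to the base.
- cradle_axis (a point): Where the barrel's axis runs when the torch lies in the notches: 42 mm above the table, over the cradle's centre; y along the cradle.
- stand: Dark wooden block 56 by 56 by 64 mm high, fixed, with an upright 13 mm hole through its centre that holds the tester pen. Origin: centre of the underside.
- tester: Tester pen, loose, about 60 g, upright in the stand and resting on its shoulder. Origin: the end of its pin when the pin is fully out; z runs up the pen. Pin 6 mm diameter from z 0 to 14 mm, steel shaft 10 mm diameter to z 60, round white handle 18 mm diameter from z 60 (the shoulder, on the stand's top at 64 mm) to z 134, clear cap to z 137. Grip it by the handle.
- tester_tip (a point): Rounded end (3 mm radius) of the pen's sprung pin; it is the pen's origin while the pin is fully out and moves with the pin.
- tester_pin (a joint): How far the sprung pin is pushed into the pen, m: 0 fully out, 0.010 fully in. It takes 0.6 N to start and 0.3 N for each mm more (2.1 N halfway, 3.6 N at the stop).
- bell: Bystander: stainless steel hand bell, 68 mm diameter, 118 mm high, loose; origin centre of the underside.
- mug: Bystander: white ceramic mug, 76 mm diameter with a handle, 88 mm high, loose; origin centre of the underside.
- clip: Bystander: orange plastic claw hair clip, 58 by 40 by 46 mm high, loose; origin centre of the underside.
- containers: Bystander: stack of three round lidded plastic containers, joined, 92 mm diameter at the foot, 68 mm at the top, 119 mm high, loose; origin centre of the underside.
- spectacle_case: Bystander: spectacle case, 62 by 155 by 36 mm high, loose; origin centre of the underside.
There are look-alikes about, which are no part of the job. What is shaped like the tester but blue is not meant.

How it is judged (in metres and radians):
On the way:
1. the torch lies in both notches of the cradle, let go of and at rest (angle between torch's own z axis and vertical between 1.45 and 1.69 rad and angle between the z axis of torch and the y axis of cradle, either way round below 0.12 rad and x of torch_mid in the frame of cradle_axis between -0.006 and 0.006 m and y of torch_mid in the frame of cradle_axis between -0.022 and 0.022 m and z of torch_mid in the frame of cradle_axis between -0.005 and 0.005 m and contact force between each of the arm, the fingers and torch below 0.1 N and linear speed of torch below 0.02 m/s and contact force between torch and cradle above 0.3 N), for 0.3 s.
At the end, for the whole second after the job is handed in: Torch free in both notches (6 mm sideways, 5 mm height, 0.12 rad, middle within 22 mm), untouched by the robot. Pen still and held only by the fingers, upright within 0.15 rad, tip within 8 mm of the band's centre seen from above, pin in 1.5 to 8.5 mm, 0.5 to 8 N on the torch (all of step 1 and contact force between tester and torch between 0.5 and 8 N and value of joint tester_pin between 0.0015 and 0.0085 m and horizontal distance between tester_tip and torch_band below 0.008 m and angle between tester's own z axis and vertical below 0.15 rad and contact force between the fingers and tester above 1 N and contact force between tester and stand below 0.05 N and contact force between tester and cradle below 0.05 N and linear speed of tester below 0.02 m/s); the arm keeps its last pose, push and grip.
It fails at once if a bystander is moved more than 30 mm or tipped over (distance of any of bell, mug, clip, containers, spectacle_case from where it was at the start of the episode above 0.03 m or angle between any of bell, mug, clip, containers, spectacle_case's own z axis and vertical above 0.5 rad).
It fails at once if the pen is pressed hard on the torch (over 12 N) (contact force between tester and torch above 12 N).
It also fails if it takes over 64 s, if anything falls off the work surface, if the arm or the gripper's body presses on something with over 40 N, if the wrist force passes 120 N, or if a joint passes its speed limit or range.

### The arm

A 7-joint arm with a two-finger parallel gripper is mounted at the origin on the work surface. World frame = base frame: x ahead of the robot, y to its left, z up, the work surface at z = 0. Lengths are in mm, angles in rad, forces in N, time in s.
With the tool pointing down it reaches from about 400 to 875 mm from the base axis. Payload 4.4 kg.
Tool frame: the origin (TCP) lies on the centre line of the jaws, within the pads' length; the fingertips stand 17 mm ahead of it and the grasp point (between the pads) lies 2 mm behind it; z points along the fingers, y is the direction in which the jaws open and shut (so a half turn about z gives the same grasp; the last joint's range is limited). The gripper opens to 85 mm and grips with 20 to 120 N. Pads are 22 mm wide; open, the fingers measure 114 mm over their backs; the gripper's body (76 mm by 85 mm) begins 54 mm behind the grasp point. The pads swing forward as they close: fully open they stand 13 mm farther back than shut.
Start: joints at [-1.355, 0.628, 0.038, 1.517, -0.027, 0.996, -0.02], TCP at [180.73, 624.383, 213.713] pointing down, gripper open.
Joint ranges: [-3.06, 3.06], [-0.37, 2.12], [-1.25, 1.32], [0.18, 2.47], [-1.1, 4.24], [0.23, 1.98], [-2.94, 2.94]. Speed limits (rad/s): [2.57, 2.57, 3.14, 3.14, 3.14, 3.14, 3.14].

### API

Orientations are given as a rotation vector (axis times angle).
In Python, from rig import monitor, eyes, robot gives the robot as it stands.
- The arm moves only by the shell command python3 -m pendant 'ROWS' [OPENING] [FORCE]. ROWS is text: rows parted by semicolons, each of 6 numbers parted by spaces: the shift along the tool's x, y, z in cm, then the turn, a rotation vector about the tool's x, y, z in degrees. A call has 1 to 10 rows; each row shifts and turns the commanded pose from where the row before left it, along the tool's axes as they then stand; what a row does not reach is not made up. A row lasts 1/12 s, in which the tool goes at most 41.7 mm and 7.16 degrees, less where a joint would pass 70% of its speed; a pose out of reach is approached as far as the arm can. A call with a gripper value outside its range is refused whole. OPENING is the finger opening in cm, from 0 to 8.54, set as the call begins (- or left out, the last holds). The fingers move at their own pace and stop on an object; FORCE is the grip in N (left out, the last holds). Time passes only in rows, so rows that do not move let the fingers close. It gives the time, the measured TCP pose, the force and the opening at its end, in the units of the state.
- monitor.get_state(): the state, without advancing time (a new reading comes with each control period).
- eyes.grab_frame(name): name is "scene" or "top"; returns (picture, depth): 384x512x3 uint8, red, green, blue; 384x512 float32, mm along the optical axis (not along the pixel's ray), 0 where there is no reading.
- eyes.get_calibration(name): a dict with "camera_matrix" (3x3 intrinsics, pixels), "extrinsics" (4x4, takes a point from camera to world coordinates). Camera axes: x right, y down, z forward; pixel columns grow to the right and rows downward; lengths in mm; the calibration is good to about 2 mm. A picture is of the moment at which its call begins. get_calibration takes no time and is no camera call.
- robot.finish_job(): hands the job in, once; it reports no verdict.
The state is a dict: "time_s": time; "qpos": joint angles; "dq": joint speeds; "effort": joint torques, N m; "position": TCP position; "eef_rot": TCP orientation; "wrist_force": force on the tool from outside, world axes, zero at the start; "moment": the same for the moment, N m; "grip_width": finger opening in mm.
Only numpy, scipy, OpenCV 4.12 (cv2) and the standard library are available. Lean on these libraries where they do the work, as an engineer would, in place of code of your own. Each camera call takes 0.05 s, during which the arm holds its last target. There are 200 camera calls.

## Working session

There is one attempt and no reset: what is moved stays moved. The work goes in short steps, Python scripts to look and compute and a shell command to move; the robot and the scene stay as the last step left them, time stands still between calls to the robot, and variables do not carry over. Pictures are saved under pics/ and viewed, about 8 in all and at most 12, crops included, and the job is handed in when it is done.

```bash
ls; mkdir -p pics; cat > h.py <<'E'
import numpy as np, cv2
from rig import monitor, eyes, robot
def grab(n,f=None):
    im,d=eyes.grab_frame(n)
    if f: cv2.imwrite('pics/'+f,im[:,:,::-1])
    np.savez('/tmp/%s.npz'%n,im=im,d=d); return im,d
def world(n,d):
    c=eyes.get_calibration(n);K=np.array(c['camera_matrix']);T=np.array(c['extrinsics'])
    v,u=np.indices(d.shape)
    P=np.stack([(u-K[0,2])/K[0,0]*d,(v-K[1,2])/K[1,1]*d,d],-1)
    return P@T[:3,:3].T+T[:3,3]
E
python3 - <<'E'
from h import *
a,_=grab('scene');b,_=grab('top')
cv2.imwrite('pics/a.png',a[:,:,::-1]);cv2.imwrite('pics/b.png',b[:,:,::-1])
print(monitor.get_state())
for n in('scene','top'):print(eyes.get_calibration(n))
E
```

```text
pics
{'time_s': 0.1, 'qpos': array([-1.35480791,  0.62923382,  0.03844852,  1.51827011, -0.02699941,
        0.99627643, -0.01996961]), 'dq': array([ 0.00069778, -0.00100707,  0.00026117, -0.00349476, -0.00013204,
       -0.00135203,  0.0010249 ]), 'effort': array([ 2.13129359e-03, -5.64528787e+01,  1.23037554e+00, -1.93971509e+01,
        1.13228126e-02,  5.50655939e-03, -1.48497935e-05]), 'position': array([180.55963562, 623.81391199, 212.89329266]), 'eef_rot': array([-4.41095703e-01, -3.11025283e+00,  2.60046884e-03]), 'wrist_force': array([-0.07498444, -0.1783989 , -0.36548118]), 'moment': array([0.0229713 , 0.00062981, 0.06617755]), 'grip_width': 85.58270968758609}
{'camera_matrix': array([[358.547659  ,   0.        , 253.90664617],
       [  0.        , 358.547659  , 184.82830653],
       [  0.        ,   0.        ,   1.        ]]), 'extrinsics': array([[ 8.28988988e-01,  3.00044476e-01, -4.71964587e-01,
         9.30890635e+02],
       [ 5.59093956e-01, -4.65480253e-01,  6.86106465e-01,
        -5.60347076e+02],
       [-1.38277405e-02, -8.32647252e-01, -5.53631057e-01,
         5.64386177e+02],
       [ 0.00000000e+00,  0.00000000e+00,  0.00000000e+00,
         1.00000000e+00]])}
{'camera_matrix': array([[438.70932933,   0.        , 254.04413235],
       [  0.        , 438.70932933, 187.37934971],
       [  0.        ,   0.        ,   1.        ]]), 'extrinsics': array([[ 1.22817523e-01, -9.65067945e-01,  2.31429727e-01,
         3.06559952e+02],
       [-9.92407586e-01, -1.20970377e-01,  2.22115303e-02,
         3.54032637e+01],
       [ 6.56050536e-03, -2.32400582e-01, -9.72598031e-01,
         1.06320582e+03],
       [ 0.00000000e+00,  0.00000000e+00,  0.00000000e+00,
         1.00000000e+00]])}
```

View pics/a.png

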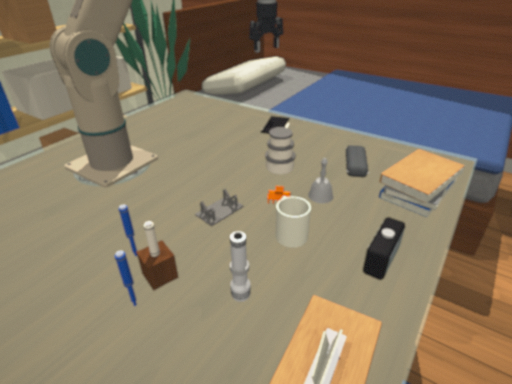

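View pics/b.png

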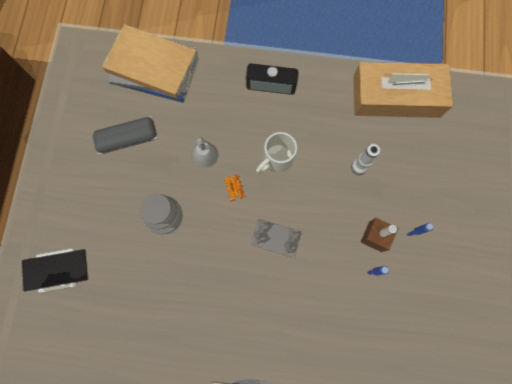

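Scene view: the torch is at (240,265), the cradle at (219,208), and the stand with the white pen at (157,265). The blue look-alikes are at (127,230) and (124,275). In the top view the torch tail is at (374,149), the cradle at (276,238) and the stand at (380,235). Next I measure them from depth.

```bash
python3 - <<'E'
from h import *
W={}
for n in('scene','top'):
    d=np.load('/tmp/%s.npz'%n);W[n]=world(n,d['d']);
    W[n][d['d']==0]=np.nan
T=W['top'];im=np.load('/tmp/top.npz')['im']
def at(v,u):return T[v,u].round(0)
for nm,p in dict(torch=(149,374),stand=(235,375),pen=(230,390),cr=(238,276),bell=(145,202),mug=(140,280),clip=(187,235),blue1=(271,382),blue2=(228,427),case=(135,125),cont=(205,155)).items(): print(nm,at(*p))
print('tablez',at(300,250),at(250,330))
A=np.concatenate([W['top'].reshape(-1,3),W['scene'].reshape(-1,3)])
src=np.r_[np.zeros(384*512),np.ones(384*512)]
A_=A
def box(c,r,z0,z1,s=None):
    m=(np.hypot(A[:,0]-c[0],A[:,1]-c[1])<r)&(A[:,2]>z0)&(A[:,2]<z1)
    if s is not None:m&=src==s
    return A[m]
tc=at(149,374)
for s in(0,1):
    for z0,z1 in((5,28),(40,68),(90,140),(143,160)):
        q=box(tc,45,z0,z1,s)
        print('torch',s,z0,len(q),q.min(0).round(0) if len(q) else'',q.max(0).round(0)if len(q) else '',np.median(q,0).round(0)if len(q) else '')
pc=at(230,390)
for s in(0,1):
    for z0,z1 in((58,68),(75,125),(130,145)):
        q=box(pc,60,z0,z1,s)
        print('pen',s,z0,len(q),q.min(0).round(0) if len(q) else'',q.max(0).round(0)if len(q) else '',np.median(q,0).round(0)if len(q) else '')
q=box(pc,60,58,68,0);print('stand',cv2.minAreaRect(q[:,:2].astype(np.float32)))
cc=at(238,276)
for z0,z1 in((3,12),(3,50),(15,50)):
  for s in(0,1):
    q=box(cc,75,z0,z1,s);print('cr',z0,z1,s,len(q),cv2.minAreaRect(q[:,:2].astype(np.float32)),q.mean(0).round(0))
# occupancy map, top/scene obstacles
m=(A[:,2]>12)&(A[:,0]>250)&(A[:,0]<900)&(abs(A[:,1])<500)
H=np.full((130,200),0.)
ix=((A[m,0]-250)/5).astype(int);iy=((A[m,1]+500)/5).astype(int);np.maximum.at(H,(ix,iy),A[m,2])
n,l,st,ce=cv2.connectedComponentsWithStats((H>0).astype(np.uint8))
for i in range(1,n):
  if st[i,4]>8: print('blob x',250+5*st[i,1],250+5*(st[i,1]+st[i,3]),'y',-500+5*st[i,0],-500+5*(st[i,0]+st[i,2]),'zmax',H[l==i].max().round())
E
```

```text
torch [ 642. -194.  150.]
stand [ 468. -230.   63.]
pen [ 470. -242.  137.]
cr [440.  -8.   8.]
bell [625. 191.  88.]
mug [676.  10.  42.]
clip [547. 105.  34.]
blue1 [ 383. -231.  132.]
blue2 [ 485. -322.  132.]
case [644. 392.  35.]
cont [464. 266. 122.]
tablez [289.  36.   1.] [ 428. -142.   -2.]
torch 0 5 57 [ 609. -213.    6.] [ 650. -174.   28.] [ 626. -184.   19.]
torch 0 40 28 [ 625. -201.   40.] [ 645. -181.   68.] [ 631. -187.   48.]
torch 0 90 102 [ 626. -201.   90.] [ 648. -179.  140.] [ 630. -186.  116.]
torch 0 143 132 [ 627. -207.  143.] [ 655. -180.  155.] [ 639. -193.  149.]
torch 1 5 163 [ 626. -212.    5.] [ 661. -185.   28.] [ 652. -207.   17.]
torch 1 40 129 [ 630. -207.   40.] [ 655. -187.   66.] [ 649. -203.   52.]
torch 1 90 314 [ 630. -208.   90.] [ 656. -188.  140.] [ 649. -203.  117.]
torch 1 143 174 [ 627. -208.  143.] [ 655. -181.  152.] [ 644. -196.  149.]
pen 0 58 481 [ 440. -282.   58.] [ 508. -213.   68.] [ 468. -242.   63.]
pen 0 75 58 [ 465. -251.   77.] [ 480. -238.  125.] [ 470. -240.  101.]
pen 0 130 63 [ 465. -255.  132.] [ 482. -239.  143.] [ 4
[... 973 characters left out ...]
0853271484375) [439. -11.  32.]
cr 15 50 1 206 ((440.2739562988281, -7.8150634765625), (84.41959381103516, 52.39569854736328), 80.39143371582031) [442. -11.  27.]
blob x 260 360 y 415 500 zmax 23.0
blob x 375 400 y -250 -225 zmax 139.0
blob x 405 460 y -55 -35 zmax 46.0
blob x 410 505 y 215 305 zmax 123.0
blob x 420 475 y 20 40 zmax 44.0
blob x 435 515 y -285 -210 zmax 143.0
blob x 475 500 y -335 -315 zmax 139.0
blob x 515 585 y 75 135 zmax 47.0
blob x 585 685 y -35 60 zmax 91.0
blob x 595 660 y 160 225 zmax 119.0
blob x 590 710 y 315 480 zmax 41.0
blob x 620 665 y -215 -170 zmax 155.0
blob x 750 900 y 240 475 zmax 77.0
blob x 780 900 y -400 -160 zmax 109.0
blob x 810 865 y -20 115 zmax 79.0
```

```bash
r1="x"; python3 -m pendant '-2.74 -2.88 -0.4 0 0 0;-2.74 -2.88 -0.4 0 0 0;-2.74 -2.88 -0.4 0 0 0;-2.74 -2.88 -0.4 0 0 0;-2.74 -2.88 -0.4 0 0 0;-2.74 -2.88 -0.4 0 0 0;-2.74 -2.88 -0.4 0 0 0;-2.74 -2.88 -0.4 0 0 0;-2.74 -2.88 -0.4 0 0 0;-2.74 -2.88 -0.4 0 0 0' 
python3 -m pendant '-2.74 -2.88 -0.4 0 0 0;-2.74 -2.88 -0.4 0 0 0;-1.93 -3.08 0 0 0 0;-1.93 -3.08 0 0 0 0;-1.93 -3.08 0 0 0 0;-1.93 -3.08 0 0 0 0;-1.93 -3.08 0 0 0 0;-1.93 -3.08 0 0 0 0;-1.93 -3.08 0 0 0 0;-1.93 -3.08 0 0 0 0'
python3 -m pendant '-1.93 -3.08 0 0 0 0;-1.93 -3.08 0 0 0 0;0 0 0 0 0 0;0 0 0 0 0 0'
cat >> h.py <<'E'
from scipy.spatial.transform import Rotation as Ro
def pose():
    s=monitor.get_state();return s,np.array(s['position']),Ro.from_rotvec(s['eef_rot']).as_matrix()
def go(target,zdir=None,ydir=None):
    """total shift in tool axes (cm) and turn (deg, tool axes) to the wanted pose"""
    s,p,R=pose();print('t',round(s['time_s'],2),'p',p.round(1),'q',np.round(s['qpos'],2),'F',np.round(s['wrist_force'],2),'w',round(s['grip_width'],1))
    print('tool x,y,z',R.T.round(3).tolist())
    print('shift cm',(R.T@(np.array(target)-p)/10).round(2))
    if zdir is not None:
        z=np.array(zdir,float);z/=np.linalg.norm(z);y=np.array(ydir,float);y-=z*(y@z);y/=np.linalg.norm(y)
        D=np.stack([np.cross(y,z),y,z],1)
        print('turn deg',np.rad2deg(Ro.from_matrix(R.T@D).as_rotvec()).round(2),'shift after turn',(D.T@(np.array(target)-p)/10).round(2))
E
python3 -c "
from h import *
go((500,-150,260))"
```

```text
time_s: 0.93
position: [364.1, 269.6, 253.8]
eef_rot: [-0.441, -3.11, 0.0]
wrist_force: [0.8, 0.4, 0.4]
grip_width: 85.1
time_s: 1.77
position: [480.1, -80.4, 261.6]
eef_rot: [-0.441, -3.11, -0.0]
wrist_force: [1.1, 0.9, -0.1]
grip_width: 85.4
time_s: 2.1
position: [499.8, -150.9, 261.2]
eef_rot: [-0.449, -3.108, 0.001]
wrist_force: [0.2, 0.7, 0.7]
grip_width: 85.2
t 2.1 p [ 499.8 -150.9  261.2] q [ 0.06  0.4   0.25  1.81 -0.12  0.94  1.65] F [0.17 0.68 0.75] w 85.2
tool x,y,z [[-0.959, 0.283, 0.001], [0.283, 0.959, -0.001], [-0.001, -0.001, -1.0]]
shift cm [0.   0.09 0.12]
```

```bash
python3 -m pendant '0 0 0 0 -7 0;0 0 0 0 -7 0;0 0 0 0 -7 0;0 0 0 0 -7 0;0 0 0 0 -7 0;0 0 0 0 -7 0;0 0 0 0 -7 0;0 0 0 0 -7 0;0 0 0 0 -7 0;0 0 0 0 -7 0' 
python3 -m pendant '0 0 0 0 0 0;0 0 0 0 0 0'
python3 -c "
from h import *
go((641.5-.97*80,-194+.25*80,103),(.95,-.28,-.1),(.28,.95,0))"
```

```text
time_s: 2.93
position: [506.6, -129.0, 316.1]
eef_rot: [0.326, 2.492, -0.047]
wrist_force: [-0.4, -0.4, -0.3]
grip_width: 85.6
time_s: 3.1
position: [508.1, -127.1, 316.2]
eef_rot: [0.319, 2.493, -0.046]
wrist_force: [0.1, 1.0, -0.1]
grip_width: 85.3
t 3.1 p [ 508.1 -127.1  316.2] q [-0.77  0.15  1.12  2.33 -1.08  0.24  2.61] F [ 0.13  0.96 -0.1 ] w 85.3
tool x,y,z [[-0.78, 0.217, -0.587], [0.238, 0.97, 0.042], [0.578, -0.107, -0.809]]
shift cm [ 7.13 -4.12 20.98]
turn deg [  3.58 -48.32  -0.8 ] shift after turn [20.55 -2.92  8.79]
```

```bash
python3 -m pendant '0 0 0 0 6 0;0 0 0 0 6 0;0 0 0 0 6 0;0 0 0 0 6 0;0 0 0 0 6 0;0 0 0 0 6 0;0 0 0 0 0 0'  | head -3
python3 -m pendant '0 0 0 0 0 7;0 0 0 0 0 7;0 0 0 0 0 7;0 0 0 0 0 7;0 0 0 0 0 7;0 0 0 0 0 7;0 0 0 0 0 7;0 0 0 0 0 7;0 0 0 0 0 7;0 0 0 0 0 7'|head -3
python3 -c "
from h import *
go((500,-150,300),(0,0,-1),(.956,-.292,0))"
```

```text
time_s: 3.68
position: [513.2, -130.8, 313.7]
eef_rot: [0.377, 3.091, 0.063]
time_s: 4.52
position: [509.2, -129.8, 314.7]
eef_rot: [2.11, 2.325, 0.087]
t 4.52 p [ 509.2 -129.8  314.7] q [-0.54  0.62  1.29  1.76 -0.69  1.26  1.04] F [-0.22  0.16 -0.57] w 85.7
tool x,y,z [[-0.097, 0.995, 0.036], [0.995, 0.096, 0.042], [0.038, 0.04, -0.998]]
shift cm [-1.98 -1.17  1.35]
turn deg [ 1.95 -2.53 22.53] shift after turn [-2.2  -0.29  1.47]
```

```bash
python3 -m pendant '-0.7 0 0.4 0.6 -0.8 7;-0.7 0 0.4 0.6 -0.8 7;-0.7 0 0.4 0.6 -0.8 7;0 0 0 0 -7 0;0 0 0 0 -7 0;0 0 0 0 -7 0;0 0 0 0 -7 0;0 0 0 0 -7 0;0 0 0 0 -7 0;0 0 0 0 -7 0'|head -3
python3 -c "
from h import *
go((500,-150,300),(-.292,-.956,0),(.956,-.292,0))"
python3 -m pendant '0 0 0 0 -7 0;0 0 0 0 -7 0;0 0 0 0 -7 0;0 0 0 0 0 0'|head -3
python3 -c "
from h import *
go((500,-150,300),(-.292,-.956,0),(.956,-.292,0))"

```

```text
time_s: 5.35
position: [510.1, -150.5, 301.8]
eef_rot: [1.961, 1.503, -0.893]
t 5.35 p [ 510.1 -150.5  301.8] q [-0.89  0.97  1.3   1.74 -0.07  1.05  0.  ] F [-0.53 -0.11 -0.59] w 85.4
tool x,y,z [[0.171, 0.632, -0.756], [0.966, -0.258, 0.003], [-0.193, -0.731, -0.654]]
shift cm [-0.01 -0.99  0.28]
turn deg [  2.   -40.88   0.55] shift after turn [ 0.18 -0.98  0.25]
time_s: 5.68
position: [509.9, -148.8, 293.3]
eef_rot: [1.672, 1.298, -1.193]
t 5.68 p [ 509.9 -148.8  293.3] q [-0.95  1.23  1.29  1.73  0.08  1.08 -0.18] F [ 0.41  1.35 -3.04] w 85.2
tool x,y,z [[0.075, 0.325, -0.943], [0.967, -0.255, -0.011], [-0.244, -0.91, -0.334]]
shift cm [-0.74 -0.93  0.13]
turn deg [  2.06 -19.47   1.  ] shift after turn [-0.67 -0.91  0.41]
```

```bash
python3 -m pendant '0 0 0 -6.6 0 -2.3;0 0 0 -6.6 0 -2.3;0 0 0 -6.6 0 -2.3;0 0 0 -6.6 0 -2.3;0 0 0 -6.6 0 -2.3;0 0 0 -6.6 0 -2.3;0 0 0 -6.6 0 -2.3;0 0 0 -6.6 0 -2.3;0 0 0 -6.6 0 -2.3;0 0 0 -6.6 0 -2.3'|head -3
python3 -c "
from h import *
go((500,-150,300),(.95,-.3,-.15),(.3,.95,0))"

```

```text
time_s: 6.52
position: [504.9, -167.0, 332.0]
eef_rot: [1.028, 1.617, -0.778]
t 6.52 p [ 504.9 -167.   332. ] q [-1.18  1.03  1.28  2.37  1.51  0.32 -1.33] F [ 0.01 -0.13  0.72] w 85.3
tool x,y,z [[-0.112, 0.243, -0.963], [0.905, 0.426, 0.002], [0.411, -0.871, -0.268]]
shift cm [ 3.55  0.27 -0.83]
turn deg [-46.24  -6.54  -9.99] shift after turn [ 3.31  1.47 -0.5 ]
```

```bash
python3 -m pendant '1.4 0.5 0.8 -6.6 0 -1.8;1.4 0.5 0.8 -6.6 0 -1.8;1.4 0.5 0.8 -6.6 0 -1.8;1.4 0.5 0.8 -6.6 0 -1.8;1.4 0.5 0.8 -6.6 0 -1.8;1.4 0.5 0.8 -6.6 0 -1.8;0 0 0 0 0 0'|head -3
python3 -c "
from h import *
go((545,-165,250),(.95,-.3,-.15),(.3,.95,0))"

```

```text
time_s: 7.1
position: [514.8, -199.5, 220.3]
eef_rot: [0.785, 1.82, -0.888]
t 7.1 p [ 514.8 -199.5  220.3] q [-0.6   0.88  0.33  2.45  1.81  1.04 -1.54] F [-0.41 -0.44 -0.37] w 85.4
tool x,y,z [[-0.361, 0.137, -0.922], [0.811, 0.534, -0.238], [0.46, -0.834, -0.304]]
shift cm [-3.36  3.59 -2.39]
turn deg [-41.04 -13.96   3.88] shift after turn [-3.21  4.2   1.38]
```

```bash
python3 -m pendant '-0.1 0.8 0 -6 -2 0.6;-0.1 0.8 0 -6 -2 0.6;-0.1 0.8 0 -6 -2 0.6;-0.1 0.8 0.1 -6 -2 0.6;-0.1 0.8 0.2 -6 -2 0.6;-0.1 0.8 0.3 -6 -2 0.6;-0.1 0.8 0.3 -6 -2 0.6;0 0 0 0 0 0'|head -3
python3 -c "
from h import *
go((560,-165,220),(.95,-.3,-.15),(.3,.95,0))"

```

```text
time_s: 7.77
position: [603.1, -166.1, 142.1]
eef_rot: [0.374, 1.923, -0.678]
t 7.77 p [ 603.1 -166.1  142.1] q [ 0.23  1.18 -0.72  2.47  2.23  1.98 -1.12] F [-1.8  -2.16 -0.68] w 85.2
tool x,y,z [[-0.433, -0.038, -0.9], [0.535, 0.793, -0.291], [0.726, -0.607, -0.323]]
shift cm [-5.16 -4.48 -5.71]
turn deg [-19.98 -13.46  12.32] shift after turn [-7.09 -1.19 -5.25]
```

```bash
python3 -c "
from h import *
a,_=grab('scene');b,_=grab('top')
cv2.imwrite('pics/c.png',np.hstack([cv2.resize(a[60:330,60:330],(400,400)),cv2.resize(b[100:330,200:430],(400,400))])[:,:,::-1])"
```

```text
(no output)
```

View pics/c.png

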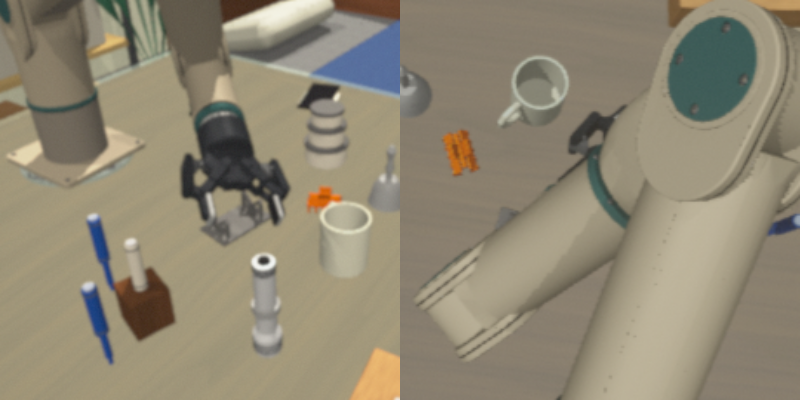

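The torch still stands at crop (263,300) and the gripper is behind it. Joints 4 and 6 are at their limits, so I'll fit a kinematic model from the logged poses and plan the grasp with that.

```bash
cat > kin.py <<'E'
from h import *
from scipy.optimize import least_squares
LO=np.array([-3.06,-.37,-1.25,.18,-1.1,.23,-2.94]);HI=np.array([3.06,2.12,1.32,2.47,4.24,1.98,2.94])
rz=lambda t:Ro.from_euler('z',t).as_matrix(); ry=lambda t:Ro.from_euler('y',t).as_matrix()
def fk(q,P,full=False):
    h,L1,L2,d,e,w,e2=P[:7]; s=-1
    R=rz(s*q[0]+P[7]); p=np.array([0,0,h]);pts=[p]
    R=R@ry(q[1])@rz(s*q[2]); p=p+R@[e,0,L1];pts.append(p)
    R=R@ry(q[3])@rz(s*q[4]); p=p+R@[e2,0,L2];pts.append(p)
    R=R@ry(q[5]); p=p+R@[w,0,d];pts.append(p)
    R=R@rz(s*q[6]+P[8])
    return (p,R,pts) if full else (p,R)
E
python3 - <<'E'
from kin import *
D=[([180.6,623.8,212.9],[-.441,-3.110,.0026],[-1.3548,.6292,.0384,1.5183,-.027,.9963,-.01997])]
for p,r,q in [((499.8,-150.9,261.2),(-.449,-3.108,.001),(.06,.4,.25,1.81,-.12,.94,1.65)),((508.1,-127.1,316.2),(.319,2.493,-.046),(-.77,.15,1.12,2.33,-1.08,.24,2.61)),
((509.2,-129.8,314.7),(2.11,2.325,.087),(-.54,.62,1.29,1.76,-.69,1.26,1.04)),((510.1,-150.5,301.8),(1.961,1.503,-.893),(-.89,.97,1.3,1.74,-.07,1.05,0)),
((509.9,-148.8,293.3),(1.672,1.298,-1.193),(-.95,1.23,1.29,1.73,.08,1.08,-.18)),((504.9,-167,332),(1.028,1.617,-.778),(-1.18,1.03,1.28,2.37,1.51,.32,-1.33)),
((514.8,-199.5,220.3),(.785,1.82,-.888),(-.6,.88,.33,2.45,1.81,1.04,-1.54)),((603.1,-166.1,142.1),(.374,1.923,-.678),(.23,1.18,-.72,2.47,2.23,1.98,-1.12))]: D.append((p,r,q))
def res(P):
    o=[]
    for p,r,q in D:
        a,R=fk(q,P);o+=list(a-np.array(p));o+=list(200*(Ro.from_matrix(R).inv()*Ro.from_rotvec(r)).as_rotvec())
    return np.array(o)
best=min((least_squares(res,[340,420,420,200,0,0,0,y0,y8],loss='soft_l1') for y0 in(0,3.14) for y8 in(0,1.57,3.14,-1.57)),key=lambda s:s.cost)
print(best.x.round(2),np.abs(res(best.x).reshape(-1,6)).max(1).round(1));np.save('P.npy',best.x)
P=best.x
# grasp IK search
rng=np.random.default_rng(0);out=[]
for az in np.deg2rad([-70,-50,-35,-17,0,20,45]):
  for pit in np.deg2rad([0,12,25,32]):
    z=np.array([np.cos(az)*np.cos(pit),np.sin(az)*np.cos(pit),-np.sin(pit)]);y=np.array([-np.sin(az),np.cos(az),0])
    t=np.array([641.5,-194,100.])
    bb=None
    for sy in(1,-1):
      Dm=np.stack([np.cross(sy*y,z),sy*y,z],1)
      for k in range(14):
        f=lambda q:np.r_[fk(q,P)[0]-t,200*(Ro.from_matrix(fk(q,P)[1]).inv()*Ro.from_matrix(Dm)).as_rotvec(),3*np.maximum(0,np.maximum(LO+.12-q,q-HI+.12))*50]
        s=least_squares(f,rng.uniform(LO,HI),bounds=(LO,HI),max_nfev=60)
        if bb is None or s.cost<bb[0]: bb=(s.cost,sy,s.x)
    q=bb[2];pts=fk(q,P,True)[2]
    print(round(np.rad2deg(az)),round(np.rad2deg(pit)),bb[1],round(bb[0],1),q.round(2),'elb',pts[1].round(),'wr',pts[2].round())
E
```

```text
[ 3.3645e+02  5.6251e+02  3.7300e+02  3.6090e+02  2.0410e+01  5.2200e+00
  4.9000e-01 -4.0000e-02 -6.5819e+02] [ 5.  11.4  9.6  9.8  4.8 10.7  8.6 16.6 11.3]
-70 0 1 0.0 [-0.67  1.39  0.52  1.87  1.42  1.05 -1.6 ] elb [456. 320. 419.] wr [518. 145.  95.]
-70 12 -1 0.0 [-0.15  1.18 -0.23  1.94  1.72  1.56  1.61] elb [523.  61. 535.] wr [521. 139. 170.]
-70 25 1 0.0 [-0.25  1.01 -0.    1.98  1.64  1.12 -1.44] elb [477. 103. 617.] wr [530. 116. 248.]
-70 32 1 0.0 [ 0.21  1.07 -0.68  1.99  1.76  1.54 -1.28] elb [ 489. -111.  593.] wr [537.  97. 287.]
-50 0 -1 0.0 [-0.15  1.35 -0.11  2.17  2.07  1.86  1.27] elb [550.  64. 440.] wr [408.  82.  95.]
-50 12 1 0.0 [-0.02  1.22 -0.28  2.25  2.15  1.75 -1.71] elb [534.  -4. 513.] wr [413.  77. 170.]
-50 25 1 0.0 [-0.57  1.12  0.58  2.28  2.38  0.82 -2.14] elb [449. 249. 567.] wr [428.  56. 248.]
-50 32 1 0.0 [ 0.34  1.08 -0.72  2.26  2.13  1.56 -1.28] elb [ 472. -173.  590.] wr [444.  44. 287.]
-35 0 1 0.0 [-0.58  1.59  0.62  2.34  2.29  1.48 -2.56] elb [488. 279. 311.] wr [343.  10.  97.]
-35 12 -1 42.2 [ 0.02  1.26 -0.12  2.4   2.49  1.86  1.
[... 1188 characters left out ...]
.58 -1.05  2.21  3.83  0.48 -0.52] elb [  71. -558.  320.] wr [ 308. -311.  173.]
20 25 1 0.0 [ 1.38  1.43 -1.13  2.24  3.2   0.43 -0.12] elb [ 102. -549.  409.] wr [ 332. -301.  252.]
20 32 1 0.0 [ 0.88  0.95 -0.31  2.22  4.12  0.8  -1.43] elb [ 289. -370.  648.] wr [ 351. -299.  287.]
45 0 -1 0.0 [ 1.36  1.57 -0.9   1.71 -0.81  0.78  1.05] elb [ 112. -552.  325.] wr [ 388. -451.   95.]
45 12 -1 0.0 [ 1.42  1.54 -1.09  1.78 -0.41  0.5   0.61] elb [  82. -557.  344.] wr [ 394. -447.  172.]
45 25 1 0.0 [ 1.2   1.18 -0.72  1.84 -0.95  0.59 -2.19] elb [ 182. -494.  536.] wr [ 411. -429.  249.]
45 32 1 0.0 [ 1.14  1.09 -0.67  1.85 -0.92  0.54 -2.29] elb [ 203. -463.  583.] wr [ 426. -414.  288.]
```

```bash
python3 - <<'E'
from h import *
z=(np.cos(np.deg2rad(15))*.5,-np.cos(np.deg2rad(15))*.866,-.259)
go((575,-80,200),z,(.866,.5,0))
E
cat > pl.py <<'E'
from kin import *
P=np.load('P.npy')
u=np.array([.169,.986,0]);u/=np.linalg.norm(u);dn=np.array([0,0,-1.])
def place_dirs(p,s):
    tail=s*u; z=-np.sin(p)*tail+np.cos(p)*dn; x=-np.cos(p)*tail-np.sin(p)*dn
    # tail in tool=(-cos p,0,-sin p)
    return z,np.cross(z,x)
if __name__=='__main__':
  rng=np.random.default_rng(1)
  for p in np.deg2rad([15,25]):
   for s in(1,-1):
    z,y=place_dirs(p,s);Dm=np.stack([np.cross(y,z),y,z],1);t=np.array([440.3,-8.5,42])+8*s*u
    S=[]
    for k in range(14):
        f=lambda q:np.r_[fk(q,P)[0]-t,200*(Ro.from_matrix(fk(q,P)[1]).inv()*Ro.from_matrix(Dm)).as_rotvec(),150*np.maximum(0,np.maximum(LO+.12-q,q-HI+.12))]
        r=least_squares(f,rng.uniform(LO,HI),bounds=(LO,HI),max_nfev=60);S.append((r.cost,r.x))
    S.sort(key=lambda a:a[0])
    for c,q in S[:3]:print(np.rad2deg(p).round(),s,round(c,1),q.round(2),'z',z.round(2),'y',y.round(2),fk(q,P,True)[2][1].round(),fk(q,P,True)[2][2].round())
E
python3 pl.py
```

```text
t 7.87 p [ 602.4 -164.7  144.1] q [ 0.23  1.17 -0.72  2.47  2.22  1.98 -1.12] F [-0.33 -0.26 -0.04] w 85.6
tool x,y,z [[-0.433, -0.043, -0.9], [0.536, 0.791, -0.296], [0.725, -0.61, -0.32]]
shift cm [-4.21  3.58 -8.94]
turn deg [19.51 -0.55 23.76] shift after turn [-3.14  1.86 -9.85]
15.0 1 0.0 [-0.7   0.83  0.72  2.19 -0.66  0.43 -2.82] z [-0.04 -0.26 -0.97] y [-0.99  0.17  0.  ] [343. 250. 706.] [462.  89. 391.]
15.0 1 0.0 [ 0.42  1.05 -1.13  2.2   1.3   1.2   1.43] z [-0.04 -0.26 -0.97] y [-0.99  0.17  0.  ] [ 447. -203.  611.] [458.  96. 389.]
15.0 1 0.0 [ 0.29  0.88 -0.84  2.2   1.21  0.92  1.53] z [-0.04 -0.26 -0.97] y [-0.99  0.17  0.  ] [ 424. -130.  684.] [458.  96. 389.]
15.0 -1 0.0 [ 0.71  0.83 -0.78  2.27  0.97  0.35 -0.98] z [ 0.04  0.26 -0.97] y [ 0.99 -0.17  0.  ] [ 322. -281.  703.] [ 427. -105.  392.]
15.0 -1 0.0 [ 0.19  0.69  0.04  2.27 -0.97  0.35  1.02] z [ 0.04  0.26 -0.97] y [ 0.99 -0.17  0.  ] [364. -87. 757.] [ 425. -113.  389.]
15.0 -1 0.0 [ 0.71  0.83 -0.78  2.27  0.97  0.35 -0.98] z [ 0.04  0.26 -0.97] y [ 0.99 -0.17  0.  ] [ 322. -281.  703.] [ 427. -105.  392.]
25.0 1 0.0 [-0.95  1.02  1.    2.13 -0.74  0.59 -2.82] z [-0.07 -0.42 -0.91] y [-0.99  0.17  0.  ] [312. 373. 620.] [472. 147. 370.]
25.0 1 0.0 [-0.44  0.77  0.12  2.13  0.62  0.54  2.06] z [-0.07 -0.42 -0.91] y [-0.99  0.17  0.  ] [374. 154. 728.] [471. 153. 367.]
25.0 1 0.0 [-0.29  0.77 -0.1   2.13  0.82  0.64  1.85] z [-0.07 -0.42 -0.91] y [-0.99  0.17  0.  ] [392. 101. 728.] [470. 154. 367.]
25.0 -1 0.0 [ 0.52  0.76 -0.24  2.25 -0.85  0.35  1.01] z [ 0.07  0.42 -0.91] y [ 0.99 -0.17  0.  ] [ 343. -208.  731.] [ 415. -171.  367.]
25.0 -1 0.0 [ 0.91  0.95 -0.9   2.25  0.85  0.35 -0.74] z [ 0.07  0.42 -0.91] y [ 0.99 -0.17  0.  ] [ 285. -368.  653.] [ 418. -164.  371.]
25.0 -1 0.0 [ 0.52  0.76 -0.24  2.25 -0.85  0.35  1.01] z [ 0.07  0.42 -0.91] y [ 0.99 -0.17  0.  ] [ 343. -208.  731.] [ 415. -171.  367.]
```

```bash
python3 -m pendant '-0.75 0.6 -1.9 3.9 0 4.8;-0.75 0.6 -1.9 3.9 0 4.8;-0.75 0.6 -1.9 3.9 0 4.8;-0.75 0.6 -1.9 3.9 0 4.8;-0.75 0.6 -1.9 3.9 0 4.8;0 0 0 0 0 0;0 0 0 0 0 0'|head -3
python3 - <<'E'
from h import *
z=(np.cos(np.deg2rad(15))*.5,-np.cos(np.deg2rad(15))*.866,-.259)
go((575,-80,200),z,(.866,.5,0))
go((598,-119,123),z,(.866,.5,0))
E
```

```text
time_s: 8.45
position: [575.9, -73.9, 203.9]
eef_rot: [0.954, 1.648, -0.711]
t 8.45 p [575.9 -73.9 203.9] q [-0.08  1.05 -0.79  2.17  1.6   1.96 -1.5 ] F [0.61 0.25 0.18] w 85.9
tool x,y,z [[-0.127, 0.237, -0.963], [0.863, 0.505, 0.01], [0.488, -0.83, -0.269]]
shift cm [ 0.25 -0.39  0.57]
turn deg [ 0.45 -0.57 -0.45] shift after turn [ 0.26 -0.39  0.57]
t 8.45 p [575.9 -73.9 203.9] q [-0.08  1.05 -0.79  2.17  1.6   1.96 -1.5 ] F [0.61 0.25 0.18] w 85.9
tool x,y,z [[-0.127, 0.237, -0.963], [0.863, 0.505, 0.01], [0.488, -0.83, -0.269]]
shift cm [ 6.45 -0.45  7.  ]
turn deg [ 0.45 -0.57 -0.45] shift after turn [ 6.52 -0.35  6.94]
```

```bash
python3 -m pendant '2.1 -0.15 1.0 0 0 0;2.1 -0.15 1 0 0 0;2.2 -0.1 1 0 0 0;0 0 2 0 0 0;0 0 2 0 0 0;0 0 0 0 0 0;0 0 0 0 0 0'|head -3
python3 - <<'E'
from h import *
z=(np.cos(np.deg2rad(15))*.5,-np.cos(np.deg2rad(15))*.866,-.259)
go((642.5,-195.7,100),z,(.866,.5,0))
a,_=grab('scene');b,_=grab('top')
cv2.imwrite('pics/d.png',np.hstack([cv2.resize(a[130:330,150:350],(400,400)),cv2.resize(b[80:280,250:450],(400,400))])[:,:,::-1])
E
```

```text
time_s: 9.03
position: [596.6, -123.7, 121.3]
eef_rot: [0.955, 1.65, -0.72]
t 9.03 p [ 596.6 -123.7  121.3] q [-0.01  1.2  -0.68  2.15  1.77  1.93 -1.55] F [ 0.42 -0.01  0.82] w 85.4
tool x,y,z [[-0.132, 0.235, -0.963], [0.866, 0.501, 0.003], [0.483, -0.833, -0.269]]
shift cm [-0.24  0.36  8.79]
turn deg [ 0.11 -0.61 -0.18] shift after turn [-0.15  0.38  8.79]
```

View pics/d.png

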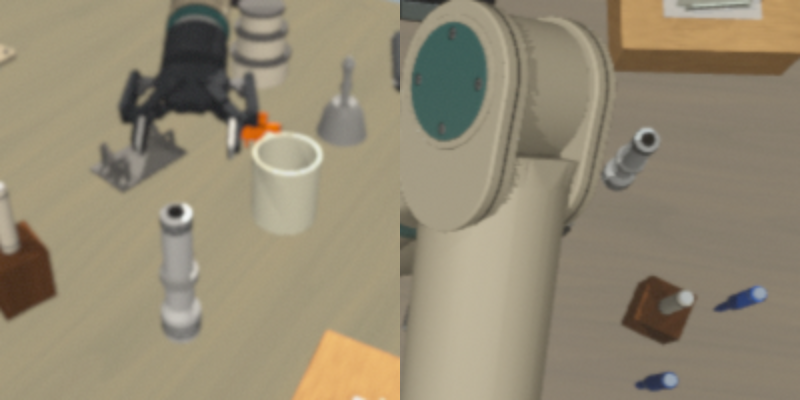

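The open gripper at crop (190,110) faces the standing torch at (180,270), and it is clear of the mug at (285,180). I move in and grip.

```bash
python3 -m pendant '-0.05 0.08 1.8 0 0 0;-0.05 0.08 1.8 0 0 0;-0.05 0.08 1.8 0 0 0;-0.05 0.08 1.8 0 0 0;-0.05 0.08 1.6 0 0 0;0 0 0 0 0 0;0 0 0 0 0 0'|head -4
python3 -m pendant '0 0 0 0 0 0;0 0 0 0 0 0;0 0 0 0 0 0;0 0 0 0 0 0;0 0 0 0 0 0;0 0 0 0 0 0;0 0 0 0 0 0;0 0 0 0 0 0' 2 50
python3 - <<'E'
from h import *
go((642.5,-195.7,100))
E
```

```text
time_s: 9.72
position: [643.7, -193.4, 99.6]
eef_rot: [0.957, 1.651, -0.715]
wrist_force: [-0.5, -0.3, 0.5]
time_s: 10.38
position: [644.1, -193.5, 99.1]
eef_rot: [0.957, 1.651, -0.715]
wrist_force: [0.7, 0.2, 0.9]
grip_width: 20.0
t 10.38 p [ 644.1 -193.5   99.1] q [ 0.11  1.21 -0.6   2.08  1.95  1.84 -1.44] F [0.7  0.25 0.86] w 20.0
tool x,y,z [[-0.13, 0.239, -0.962], [0.865, 0.502, 0.007], [0.485, -0.831, -0.272]]
shift cm [-0.12 -0.24  0.08]
```

```bash
python3 - <<'E'
from h import *
a,d=grab('scene');b,_=grab('top')
cv2.imwrite('pics/e.png',np.hstack([cv2.resize(a[150:320,150:320],(400,400)),cv2.resize(b[80:280,250:450],(400,400))])[:,:,::-1])
E
```

```text
(no output)
```

View pics/e.png

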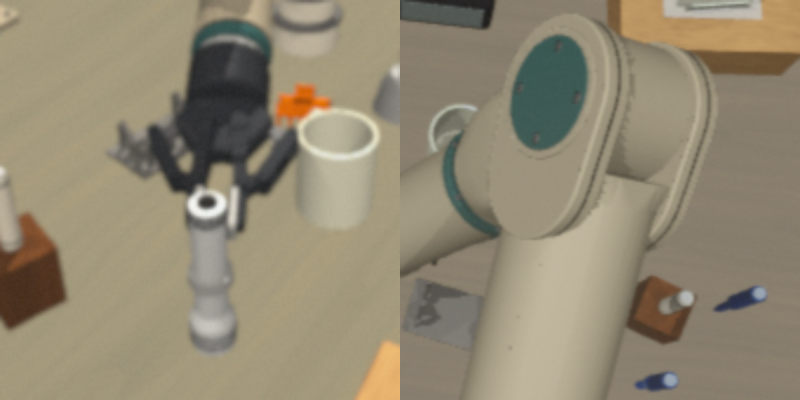

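Missed: the fingers closed at (235,215), behind the torch at (210,260). I'll locate the fingers in depth to find the offset.

```bash
python3 - <<'E'
from h import *
z=np.load('/tmp/scene.npz');W=world('scene',z['d']);im=z['im']
s,p,R=pose()
for v,u in [(150+int(a*.425),150+int(b*.425)) for a,b in [(205,234),(220,235),(230,237),(190,237),(180,255),(250,210),(205,207)]]:
    w=W[v,u];print(v,u,im[v,u],w.round(0),'tool',(R.T@(w-p)).round(0))
# all points in tool coords within gripper area
q=(W.reshape(-1,3)-p)@R; m=(abs(q[:,0])<14)&(abs(q[:,1])<60)&(q[:,2]>-80)&(q[:,2]<60)&(W.reshape(-1,3)[:,2]>12)
h,e=np.histogram(q[m,2],bins=np.arange(-80,65,8));print(list(zip(e[:-1],h)))
for a in range(-40,48,8):
    k=m&(q[:,2]>=a)&(q[:,2]<a+8); print(a,np.percentile(q[k,1],[5,25,50,75,95]).round(0) if k.sum() else '')
E
```

```text
237 249 [218 213 201] [ 640. -156.  118.] tool [ -9.  15. -38.]
243 249 [202 197 186] [ 647. -166.  114.] tool [ -8.  16. -26.]
247 250 [98 95 91] [ 647. -164.  103.] tool [  3.  18. -24.]
230 250 [181 176 167] [ 635. -145.  124.] tool [-11.  16. -52.]
226 258 [56 58 57] [ 640. -126.  123.] tool [ -6.  31. -65.]
256 239 [164 160 155] [ 650. -201.  112.] tool [-15.   1.   5.]
237 237 [65 64 62] [ 644. -197.  151.] tool [-51.  -1. -11.]
[(np.int64(-80), np.int64(132)), (np.int64(-72), np.int64(142)), (np.int64(-64), np.int64(164)), (np.int64(-56), np.int64(59)), (np.int64(-48), np.int64(32)), (np.int64(-40), np.int64(29)), (np.int64(-32), np.int64(51)), (np.int64(-24), np.int64(37)), (np.int64(-16), np.int64(0)), (np.int64(-8), np.int64(4)), (np.int64(0), np.int64(56)), (np.int64(8), np.int64(114)), (np.int64(16), np.int64(12)), (np.int64(24), np.int64(0)), (np.int64(32), np.int64(0)), (np.int64(40), np.int64(0)), (np.int64(48), np.int64(0)), (np.int64(56), np.int64(0))]
-40 [-9. 12. 16. 21. 23.]
-32 [-22.  11.  18.  20.  23.]
-24 [11. 12. 14. 16. 20.]
-16 
-8 [10. 10. 11. 11. 11.]
0 [-15. -12.   5.   9.  10.]
8 [-11.  -6.  -1.   4.   8.]
16 [-10.  -7.  -3.   1.   5.]
24 
32 
40
```

```bash
python3 - <<'E'
from h import *
s,p,R=pose()
c=eyes.get_calibration('scene');K=np.array(c['camera_matrix']);T=np.linalg.inv(c['extrinsics'])
def pr(w):
    a=T[:3,:3]@w+T[:3,3];a=K@a;return a[:2]/a[2]
for t in [(0,14,17),(0,-14,17),(0,14,-23),(0,0,-60),(0,0,-150),(0,0,-240)]:
    a=pr(p+R@np.array(t));print(t,a.round(0),((a-150)/.425).round(0))
# axis line points of gripper body/wrist in tool frame: use depth points farther back
z=np.load('/tmp/scene.npz');W=world('scene',z['d']).reshape(-1,3);q=(W-p)@R
m=(abs(q[:,0])<90)&(abs(q[:,1])<90)&(q[:,2]>-300)&(q[:,2]<30)&(W[:,2]>20)
for a in range(-300,30,20):
    k=m&(q[:,2]>=a)&(q[:,2]<a+20)&(abs(q[:,0])<90)
    if k.sum()>3: print(a,k.sum(),'x',np.percentile(q[k,0],[2,50,98]).round(0),'y',np.percentile(q[k,1],[2,50,98]).round(0))
E
```

```text
(0, 14, 17) [246. 266.] [227. 274.]
(0, -14, 17) [231. 266.] [190. 272.]
(0, 14, -23) [248. 247.] [230. 227.]
(0, 0, -60) [242. 229.] [216. 187.]
(0, 0, -150) [245. 193.] [225. 101.]
(0, 0, -240) [249. 162.] [232.  28.]
-300 182 x [-37. -31.  -8.] y [-32.   2.  35.]
-280 190 x [-36. -30.  -4.] y [-32.   5.  36.]
-260 192 x [-36. -31. -10.] y [-32.   3.  34.]
-240 193 x [-38. -32.  -7.] y [-34.   4.  36.]
-220 324 x [-38. -29.   1.] y [-34.   5.  36.]
-200 225 x [-37. -25.  89.] y [-32.  19.  88.]
-180 282 x [-38. -31.  81.] y [-32.   8.  70.]
-160 532 x [-37. -22.  76.] y [-33.   4.  70.]
-140 421 x [-19.  -9.  88.] y [-38.  24.  89.]
-120 538 x [-19. -10.   7.] y [-61.   3.  62.]
-100 443 x [-17. -10.  11.] y [-55.   2.  57.]
-80 380 x [-13. -10.  11.] y [-45.  12.  45.]
-60 153 x [-12.  -7.   5.] y [-28.  14.  27.]
-40 125 x [-48.  -9.   7.] y [-23.  14.  23.]
-20 265 x [-52. -45.  14.] y [-15.   3.  15.]
0 471 x [-39.   5.  65.] y [-18.  -0.  15.]
20 210 x [16. 51. 72.] y [-20.  -2.  14.]
```

The fingers lie symmetric in tool x and y, but their tips are at tool z ≈ −22 instead of +17. So the gripper sits about 39 mm behind the reported TCP. I back that out: open, advance 4.1 cm, grip.

```bash
python3 -m pendant '0 0 0 0 0 0;0 0 0 0 0 0;0 0 0 0 0 0;0 0 0 0 0 0;0 0 0 0 0 0' 8 | head -1
python3 -m pendant '0 -0.1 1 0 0 0;0 -0.1 1 0 0 0;0 0 1 0 0 0;0 0 1.1 0 0 0;0 0 0 0 0 0;0 0 0 0 0 0'
python3 -m pendant '0 0 0 0 0 0;0 0 0 0 0 0;0 0 0 0 0 0;0 0 0 0 0 0;0 0 0 0 0 0;0 0 0 0 0 0;0 0 0 0 0 0;0 0 0 0 0 0' 1.5 50
python3 - <<'E'
from h import *
go((662,-229,88))
E
```

```text
time_s: 10.9
time_s: 11.4
position: [661.9, -230.1, 87.9]
eef_rot: [0.958, 1.65, -0.716]
wrist_force: [-0.3, 0.4, -0.2]
grip_width: 79.6
time_s: 12.07
position: [662.4, -228.4, 88.0]
eef_rot: [0.957, 1.651, -0.714]
wrist_force: [-0.7, 0.4, 1.0]
grip_width: 26.4
t 12.07 p [ 662.4 -228.4   88. ] q [ 0.16  1.22 -0.56  2.04  2.03  1.79 -1.4 ] F [-0.66  0.43  1.01] w 26.4
tool x,y,z [[-0.13, 0.239, -0.962], [0.865, 0.502, 0.008], [0.485, -0.831, -0.272]]
shift cm [-0.01 -0.06  0.03]
```

```bash
python3 -m pendant '-1 0 -0.3 0 0 0;-2.7 0 -0.75 0 0 0;-2.9 0 -0.8 0 0 0;-2.9 0 -0.8 0 0 0;-2.9 0 -0.8 0 0 0;-2.4 0 -0.6 0 0 0;0 0 0 0 0 0'
cat >> pl.py <<'E'
def place(h,C=(440.3,-8.5),p=np.deg2rad(15.8),off=7):
    z,y=place_dirs(p,-1); t=np.array([*C,42+h])-off*u+z*41
    go(t,z,y)
E
python3 - <<'E'
from pl import *
place(160)
a,_=grab('scene');cv2.imwrite('pics/f.png',cv2.resize(a[100:320,130:350],(500,500))[:,:,::-1])
E
```

```text
time_s: 12.65
position: [662.8, -230.2, 248.0]
eef_rot: [0.958, 1.643, -0.711]
wrist_force: [0.3, -0.5, -1.2]
grip_width: 27.0
t 12.65 p [ 662.8 -230.2  248. ] q [ 0.22  0.91 -0.66  2.1   1.91  1.7  -1.2 ] F [ 0.31 -0.54 -1.16] w 27.0
tool x,y,z [[-0.123, 0.237, -0.964], [0.865, 0.502, 0.014], [0.487, -0.832, -0.267]]
shift cm [ 16.31  -7.96 -27.3 ]
turn deg [22.35 86.06 38.04] shift after turn [ 15.49 -25.67  13.26]
```

View pics/f.png

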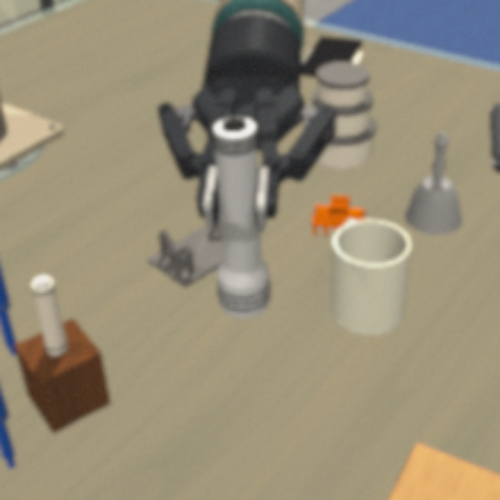

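Torch is held upright in the jaws at (240,215), clear of everything. I compute an interpolated carry-and-turn.

```bash
cat >> pl.py <<'E'
def rows(t,z,y,n):
    s,p,R=pose();z=z/np.linalg.norm(z);D=np.stack([np.cross(y,z),y,z],1)
    w=Ro.from_matrix(R.T@D).as_rotvec()/n;d=(t-p)/n
    print('turn/row',np.rad2deg(w).round(1))
    for i in range(n):print((R.T@d/10).round(1),end=';');R=R@Ro.from_rotvec(w).as_matrix()
    print()
E
python3 - <<'E'
from pl import *
z,y=place_dirs(np.deg2rad(15.6),-1)
rows(np.array([440.3,-8.5,242])-7*u+z*41,z,y,16)
E
```

```text
turn/row [1.4 5.4 2.4]
[ 0.8 -0.5 -1.8];[ 0.9 -0.6 -1.7];[ 1.  -0.6 -1.6];[ 1.1 -0.7 -1.5];[ 1.2 -0.8 -1.3];[ 1.3 -0.9 -1.2];[ 1.4 -1.  -1. ];[ 1.4 -1.1 -0.9];[ 1.5 -1.1 -0.7];[ 1.5 -1.2 -0.5];[ 1.5 -1.3 -0.4];[ 1.4 -1.4 -0.2];[ 1.4 -1.4 -0. ];[ 1.3 -1.5  0.1];[ 1.3 -1.5  0.3];[ 1.2 -1.6  0.4];
```

```bash
python3 -m pendant '0.8 -0.5 -1.8 1.4 5.4 2.4;0.9 -0.6 -1.7 1.4 5.4 2.4;1 -0.6 -1.6 1.4 5.4 2.4;1.1 -0.7 -1.5 1.4 5.4 2.4;1.2 -0.8 -1.3 1.4 5.4 2.4;1.3 -0.9 -1.2 1.4 5.4 2.4;1.4 -1 -1 1.4 5.4 2.4;1.4 -1.1 -0.9 1.4 5.4 2.4'
python3 -m pendant '1.5 -1.1 -0.7 1.4 5.4 2.4;1.5 -1.2 -0.5 1.4 5.4 2.4;1.5 -1.3 -0.4 1.4 5.4 2.4;1.4 -1.4 -0.2 1.4 5.4 2.4;1.4 -1.4 0 1.4 5.4 2.4;1.3 -1.5 0.1 1.4 5.4 2.4;1.3 -1.5 0.3 1.4 5.4 2.4;1.2 -1.6 0.4 1.4 5.4 2.4;0 0 0 0 0 0;0 0 0 0 0 0'
python3 - <<'E'
from pl import *
place(150)
E
```

```text
time_s: 13.37
position: [549.9, -116.3, 221.8]
eef_rot: [1.748, 1.998, -0.288]
wrist_force: [-0.7, -1.2, -2.4]
grip_width: 26.9
time_s: 14.2
position: [439.8, -5.0, 200.9]
eef_rot: [-2.253, -1.885, -0.308]
wrist_force: [0.9, -1.1, -0.8]
grip_width: 26.8
t 14.2 p [439.8  -5.  200.9] q [ 0.98  0.65 -1.23  2.09  0.49  0.77 -0.67] F [ 0.9  -1.06 -0.83] w 26.8
tool x,y,z [[0.171, 0.945, 0.277], [0.985, -0.175, -0.011], [0.038, 0.275, -0.961]]
shift cm [-1.27  0.16  4.66]
turn deg [-0.52 -0.29 -0.51] shift after turn [-1.24  0.11  4.67]
```

```bash
cat > fit.py <<'E'
from pl import *
def fit(c,axis,save=None):
    """fit the torch's barrel/head profile to scene+top depth: returns mid point, axis"""
    A=[];C=[]
    for n in('scene','top'):
        im,d=grab(n);W=world(n,d);m=d>0;A.append(W[m]);C.append(im[m].astype(int))
        if save and n=='scene':I=im
    A=np.concatenate(A);C=np.concatenate(C)
    a0=np.array(axis,float);a0/=np.linalg.norm(a0);v=A-c;t=v@a0;r=np.linalg.norm(v-np.outer(t,a0),axis=1)
    ok=(r<32)&(t>-100)&(t<66)&(C.min(1)>95)&(np.ptp(C,axis=1)<40)
    X=A[ok];print('pts',ok.sum())
    e1=np.cross(a0,[0,0,1.]);e1/=np.linalg.norm(e1);e2=np.cross(e1,a0)
    prof=lambda s:np.interp(s,[-92,-62,-54,-22.5,-22,-10,-9.5,58],[19,19,14,14,18,18,14,14])
    def f(x):
        a=a0+x[3]*e1+x[4]*e2;a/=np.linalg.norm(a);m=c+x[0]*a0+x[1]*e1+x[2]*e2
        v=X-m;s=v@a;r=np.linalg.norm(v-np.outer(s,a),axis=1);return r-prof(s)
    best=min((least_squares(f,[k,0,0,0,0],loss='soft_l1',f_scale=2,diff_step=1e-3) for k in(-15,-8,0,8,15)),key=lambda s:s.cost)
    x=best.x;a=a0+x[3]*e1+x[4]*e2;a/=np.linalg.norm(a);m=c+x[0]*a0+x[1]*e1+x[2]*e2
    print('mid',m.round(1),'axis',a.round(3),'rms',np.sqrt(np.mean(np.minimum(f(x)**2,25))).round(2))
    if save: cv2.imwrite('pics/'+save,cv2.resize(I[100:300,120:320],(600,600))[:,:,::-1])
    return m,a
E
python3 - <<'E'
from fit import *
s,p,R=pose()
tail=R@np.array([-np.cos(.276),0,-np.sin(.276)]);g=p-41*R[:,2];print('expected mid',(g-7*tail).round(1),tail.round(3))
fit(g-7*tail,tail,'g.png')
E
```

```text
expected mid [439.5  -9.3 240.3] [-0.175 -0.985 -0.005]
pts 1520
mid [439.8  -8.6 240.7] axis [-0.171 -0.985 -0.005] rms 1.59
```

View pics/g.png

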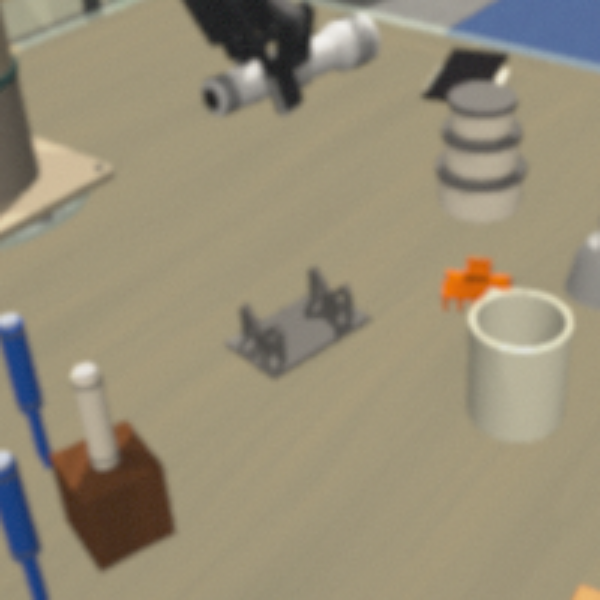

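The fit agrees with the expected pose to 1 mm, which confirms the 39 mm offset. The torch is horizontal at (290,70) with the cradle free below at (300,325). I lower it.

```bash
python3 -m pendant '-0.83 0.03 2.88 0 0 0;-0.83 0.03 2.88 0 0 0;-0.83 0.03 2.88 0 0 0;-0.83 0.03 2.88 0 0 0;-0.83 0.03 2.88 0 0 0;-0.83 0.03 2.88 0 0 0;0 0 0 0 0 0;0 0 0 0 0 0'
python3 - <<'E'
from fit import *
s,p,R=pose()
place(0)
tail=R@np.array([-np.cos(.276),0,-np.sin(.276)]);g=p-41*R[:,2]
fit(g-7*tail,tail)
E
```

```text
time_s: 14.97
position: [441.4, -1.8, 22.0]
eef_rot: [-2.248, -1.89, -0.31]
wrist_force: [0.9, 0.4, -1.4]
grip_width: 26.9
t 14.97 p [441.4  -1.8  22. ] q [ 0.66  0.85 -0.75  2.23  0.89  0.33 -0.92] F [ 0.9   0.38 -1.35] w 26.9
tool x,y,z [[0.166, 0.946, 0.279], [0.985, -0.17, -0.01], [0.038, 0.276, -0.96]]
shift cm [-0.8   0.03  1.8 ]
turn deg [-0.5  -0.37 -0.23] shift after turn [-0.79  0.01  1.8 ]
pts 1105
mid [441.3  -6.4  61.9] axis [-0.163 -0.987 -0.009] rms 1.91
```

```bash
python3 -m pendant '-0.3 -0.02 0.7 0 0 0;-0.27 -0.02 0.6 0 0 0;-0.1 0 0.25 0 0 0;0 0 0 0 0 0;0 0 0 0 0 0'
python3 -m pendant '-0.06 0 0.2 0 0 0;0 0 0 0 0 0;0 0 0 0 0 0'
python3 -m pendant '-0.04 0 0.13 0 0 0;0 0 0 0 0 0;0 0 0 0 0 0'
```

```text
time_s: 15.48
position: [440.3, -5.2, 5.5]
eef_rot: [-2.251, -1.886, -0.312]
wrist_force: [0.4, -0.4, -1.6]
grip_width: 26.5
time_s: 15.73
position: [440.3, -5.0, 3.4]
eef_rot: [-2.251, -1.886, -0.312]
wrist_force: [1.0, -0.2, -1.4]
grip_width: 26.8
time_s: 15.98
position: [440.4, -5.1, 2.0]
eef_rot: [-2.251, -1.886, -0.312]
wrist_force: [0.6, 0.4, -1.4]
grip_width: 26.8
```

```bash
python3 -m pendant '-0.03 0 0.1 0 0 0;0 0 0 0 0 0;0 0 0 0 0 0'|sed -n '2p;4p'
python3 -m pendant '-0.03 0 0.1 0 0 0;0 0 0 0 0 0;0 0 0 0 0 0'|sed -n '2p;4p'
```

```text
position: [440.7, -5.0, 1.5]
wrist_force: [0.2, -0.6, 5.1]
position: [440.9, -4.9, 1.2]
wrist_force: [-2.0, -2.5, 17.3]
```

```bash
python3 -m pendant '0.03 0 -0.1 0 0 0;0 0 0 0 0 0' |sed -n '2p;4p'
python3 -m pendant '0 0 0 0 0 0;0 0 0 0 0 0;0 0 0 0 0 0;0 0 0 0 0 0;0 0 0 0 0 0;0 0 0 0 0 0' 7
python3 -m pendant '0 0 -1.5 0 0 0;0 0 -3 0 0 0;0 0 -3 0 0 0;0 0 -3 0 0 0;0 0 -3 0 0 0;0 0 -3 0 0 0;0 0 -3 0 0 0;0 0 -2 0 0 0;0 0 0 0 0 0;0 0 0 0 0 0'
python3 - <<'E'
from fit import *
m,a=fit(np.array([440.3,-8.5,42]),-u)
n=np.array([u[1],-u[0],0]);d=m-[440.3,-8.5,42];print('x',d@n,'y',d@u,'z',d[2],'ang',np.arccos(abs(a@u)))
a=np.load('/tmp/scene.npz')['im'];b=np.load('/tmp/top.npz')['im']
cv2.imwrite('pics/i.png',np.hstack([cv2.resize(a[150:300,100:250],(400,400)),cv2.resize(b[160:310,200:350],(400,400))])[:,:,::-1])
go((475,-247.5,300),(0,0,-1),(.985,-.17,0))
E
```

```text
position: [440.6, -5.0, 1.5]
wrist_force: [-0.5, -1.6, 7.8]
time_s: 17.15
position: [440.2, -5.0, 0.8]
eef_rot: [-2.251, -1.886, -0.312]
wrist_force: [-0.0, 0.2, -0.5]
grip_width: 69.9
time_s: 17.98
position: [431.8, -65.3, 207.7]
eef_rot: [-2.254, -1.886, -0.312]
wrist_force: [-0.7, 0.0, -0.1]
grip_width: 69.9
pts 1552
mid [440.2 -10.1  40.8] axis [-0.175 -0.985  0.001] rms 1.69
x 0.18170708730541188 y -1.548341953514774 z -1.2425488935989506 ang 0.005855858778600964
t 18.08 p [430.7 -64.5 206.5] q [ 1.11  0.64 -1.21  2.06  0.44  0.83 -0.49] F [ 0.43 -0.52 -0.42] w 70.0
tool x,y,z [[0.169, 0.945, 0.279], [0.985, -0.173, -0.01], [0.039, 0.276, -0.96]]
shift cm [-13.95   7.44 -13.86]
turn deg [ -0.56 -16.19  -0.27] shift after turn [-17.28   7.48  -9.35]
```

View pics/i.png

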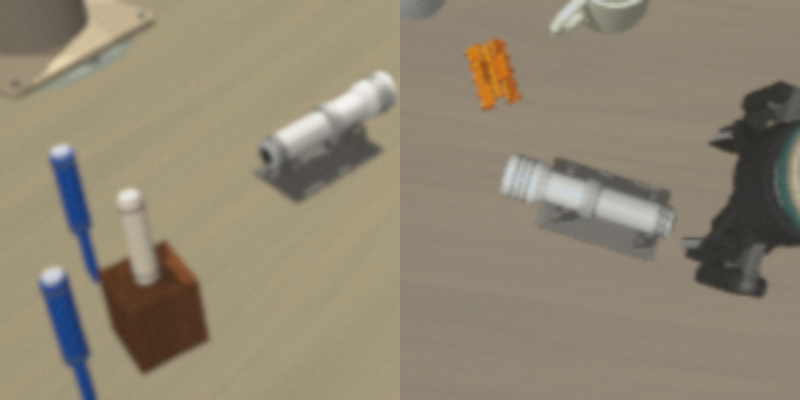

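Torch lies in both notches in both views, left crop (325,125) and right crop (590,195). The fit is within 2 mm and 0.006 rad. Next, the pen at left crop (135,235), between the blue look-alikes.

```bash
python3 -m pendant '-2.8 1.25 -0.7 0 -2.7 0;-2.8 1.25 -0.5 0 -2.7 0;-2.85 1.25 -0.4 0 -2.7 0;-2.85 1.25 -0.2 0 -2.7 0;-2.85 1.25 -0.1 0 -2.7 0;-2.85 1.25 0 0 -2.7 0;0 0 0 0 0 0;0 0 0 0 0 0' 4.5
python3 - <<'E'
from fit import *
go((475,-247.5,68),(0,0,-1),(.985,-.17,0))
# pen/finger check by depth
s,p,R=pose()
im,d=grab('scene');W=world('scene',d).reshape(-1,3);C=im.reshape(-1,3).astype(int)
m=(np.hypot(W[:,0]-475,W[:,1]+247)<40)&(W[:,2]>72)&(W[:,2]<140)&(C.min(1)>110)
x=least_squares(lambda x:np.hypot(W[m,0]-x[0],W[m,1]-x[1])-9,[475,-247],loss='soft_l1').x;print('pen fit',x.round(1),m.sum())
q=(W-p)@R;k=(abs(q[:,0])<16)&(abs(q[:,1])<45)&(q[:,2]>-75)&(q[:,2]<10)
print('tip z',np.percentile(q[k,2],[95,98,99.5]).round(0),'y',np.percentile(q[k&(q[:,2]>-45),1],[5,50,95]).round(0),'x',np.percentile(q[k&(q[:,2]>-45),0],[5,50,95]).round(0))
E
```

```text
time_s: 18.75
position: [475.2, -245.8, 195.8]
eef_rot: [-2.399, -2.013, 0.009]
wrist_force: [-1.0, 0.2, -0.9]
grip_width: 44.9
t 18.75 p [ 475.2 -245.8  195.8] q [ 1.05  0.68 -1.01  1.83  0.67  1.03 -0.41] F [-0.97  0.2  -0.88] w 44.9
tool x,y,z [[0.174, 0.985, 0.002], [0.985, -0.174, -0.011], [-0.011, 0.004, -1.0]]
shift cm [-0.19  0.15 12.78]
turn deg [-0.64 -0.09 -0.21] shift after turn [-1.700e-01  1.000e-02  1.278e+01]
pen fit [ 473.2 -246.3] 279
tip z [-22. -20. -19.] y [-25. -21.  36.] x [-11.  -3.   8.]
```

```bash
python3 -m pendant '-0.05 0 2.5 -0.6 0 0;-0.05 0 2.5 0 0 0;0 0 2.5 0 0 0;0 0 2.5 0 0 0;0 0 2.4 0 0 0;0 0 0 0 0 0;0 0 0 0 0 0'
python3 -m pendant '0 0 0 0 0 0;0 0 0 0 0 0;0 0 0 0 0 0;0 0 0 0 0 0;0 0 0 0 0 0;0 0 0 0 0 0' 0.8 50
python3 -m pendant '0 0 -1 0 0 0;0 0 -2 0 0 0;0 0 -2.5 0 0 0;0 0 -2.5 0 0 0;0 0 -2.5 0 0 0;0 0 -2 0 0 0;0 0 -1 0 0 0;0 0 0 0 0 0;0 0 0 0 0 0'
```

```text
time_s: 19.38
position: [474.3, -245.6, 72.7]
eef_rot: [-2.403, -2.02, -0.001]
wrist_force: [0.0, -1.0, 0.1]
grip_width: 45.3
time_s: 19.88
position: [475.6, -247.4, 74.5]
eef_rot: [2.405, 2.018, 0.002]
wrist_force: [-3.3, 0.2, 6.1]
grip_width: 16.7
time_s: 20.63
position: [474.9, -247.6, 208.4]
eef_rot: [2.406, 2.018, 0.001]
wrist_force: [-0.4, 0.7, -1.4]
grip_width: 16.8
```

```bash
python3 -m pendant '2 -0.6 0 0 0 0;3 -0.95 0 0 0 0;3 -0.95 0 0 0 0;3.3 -1 0 0 0 0;3.3 -1 0 0 0 0;3.3 -1 0 0 0 0;3.3 -1 0 0 0 0;2.4 -0.75 0 0 0 0;0.9 -0.3 0 0 0 0;0 0 0 0 0 0'|sed -n 2,3p
cat > pen.py <<'E'
from fit import *
def pen(save=None):
    s,p,R=pose();go((443,6,p[2]),(0,0,-1),(.985,-.17,0))
    for n in('scene','top'):
        im,d=grab(n);W=world(n,d);v=(W-p);m=(np.hypot(v[...,0],v[...,1])<22)&(W[...,2]>66)&(v[...,2]<30)&(d>0)
        X=W[m];C=im[m];Z=X[:,2]
        if len(X)<20: print(n,len(X));continue
        h=[(round(b),int(((Z>=b)&(Z<b+8)).sum())) for b in np.arange(p[2]-80,p[2]+30,8)]
        zb=p[2]-70.5;rad=np.interp(Z-zb,[0,13.9,14,59.9,60,140],[3,3,5,5,9,9])
        f=lambda x:np.hypot(X[:,0]-x[0]-x[2]*(Z-zb),X[:,1]-x[1]-x[3]*(Z-zb))-rad
        r=least_squares(f,[p[0],p[1],0,0],loss='soft_l1').x
        print(n,len(X),'tip xy',r[:2].round(1),'slope',r[2:].round(3),'zmin',np.percentile(Z,[0,1,3]).round(1),h)
        if save and n=='scene':cv2.imwrite('pics/'+save,cv2.resize(im[60:260,120:320],(600,600))[:,:,::-1])
E
python3 -c "
from pen import *
pen('j.png')"
```

```text
position: [442.4, 9.3, 207.8]
eef_rot: [-2.401, -2.025, -0.001]
t 21.47 p [442.4   9.3 207.8] q [ 0.65  0.52 -1.05  2.06  0.59  0.9  -0.9 ] F [-0.48 -0.29 -0.51] w 17.0
tool x,y,z [[0.169, 0.986, 0.001], [0.986, -0.169, 0.0], [0.0, 0.001, -1.0]]
shift cm [-0.31  0.11 -0.  ]
turn deg [ 0.02 -0.04  0.08] shift after turn [-0.31  0.12  0.  ]
scene 235 tip xy [440.8  10.4] slope [ 0.019 -0.02 ] zmin [139.  139.9 144.3] [(128, 0), (136, 7), (144, 6), (152, 12), (160, 13), (168, 15), (176, 13), (184, 12), (192, 11), (200, 27), (208, 26), (216, 19), (224, 38), (232, 36)]
top 0
```

View pics/j.png

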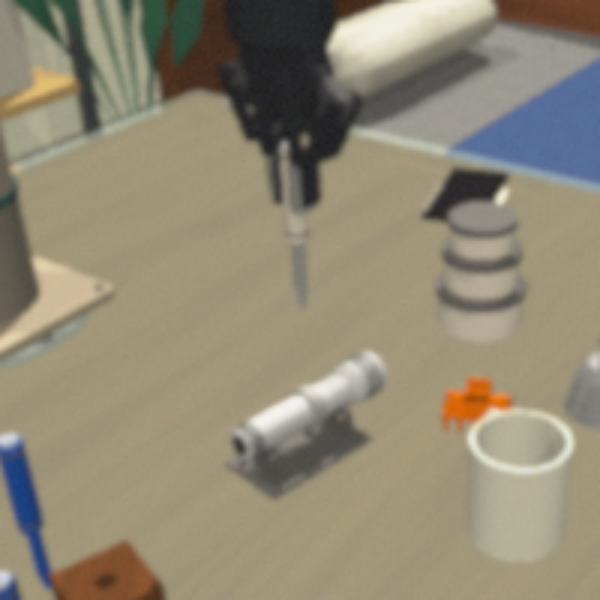

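Pen is gripped and upright. The tip at (302,305) hangs above the torch band at (315,395), and the mug, clip and containers are undisturbed. I centre and lower it.

```bash
python3 -m pendant '-0.37 0.2 1 0 0 0;0 0 1.5 0 0 0;0 0 1.5 0 0 0;0 0 1.5 0 0 0;0 0 0.9 0 0 0;0 0 0.3 0 0 0;0 0 0 0 0 0;0 0 0 0 0 0;0 0 0 0 0 0'
python3 -c "
from pen import *
pen()"
python3 -m pendant '0 0 0.3 0 0 0;0 0 0 0 0 0;0 0 0 0 0 0;0 0 0 0 0 0'
python3 -m pendant '0 0 0.3 0 0 0;0 0 0 0 0 0;0 0 0 0 0 0;0 0 0 0 0 0'
```

```text
time_s: 22.32
position: [445.3, 3.0, 141.9]
eef_rot: [2.406, 2.018, 0.003]
wrist_force: [-0.1, 0.0, -0.3]
grip_width: 16.3
t 22.32 p [445.3   3.  141.9] q [ 0.56  0.61 -0.93  2.13  0.74  0.76 -1.03] F [-0.13  0.05 -0.3 ] w 16.3
tool x,y,z [[0.174, 0.985, 0.0], [0.985, -0.174, 0.003], [0.003, -0.0, -1.0]]
shift cm [ 0.26 -0.28 -0.  ]
turn deg [ 0.16 -0.03 -0.24] shift after turn [ 0.26 -0.28  0.  ]
scene 209 tip xy [443.7   4.3] slope [ 0.028 -0.024] zmin [72.4 74.5 79.4] [(62, 0), (70, 5), (78, 8), (86, 10), (94, 11), (102, 12), (110, 12), (118, 13), (126, 11), (134, 24), (142, 21), (150, 18), (158, 31), (166, 33)]
top 0
time_s: 22.75
position: [444.8, 3.1, 138.4]
eef_rot: [2.406, 2.019, 0.002]
wrist_force: [0.1, -0.3, -0.3]
grip_width: 16.8
time_s: 23.08
position: [444.8, 3.2, 135.3]
eef_rot: [2.406, 2.019, 0.002]
wrist_force: [-0.1, 0.3, -0.2]
grip_width: 16.6
```

```bash
python3 -m pendant '0.1 0 0.3 0 0 0;0 0 0 0 0 0;0 0 0 0 0 0;0 0 0 0 0 0'|sed -n '2p;4p'
python3 -m pendant '0 0 0.3 0 0 0;0 0 0 0 0 0;0 0 0 0 0 0;0 0 0 0 0 0'|sed -n '2p;4p'
python3 -m pendant '0 0 0.2 0 0 0;0 0 0 0 0 0;0 0 0 0 0 0;0 0 0 0 0 0'|sed -n '2p;4p'
```

```text
position: [444.9, 4.1, 132.3]
wrist_force: [-0.8, 0.4, -1.0]
position: [445.2, 4.2, 129.5]
wrist_force: [0.1, 0.9, 0.6]
position: [445.2, 4.2, 127.5]
wrist_force: [1.0, 0.3, 1.2]
```

```bash
python3 -m pendant '0 0 0.2 0 0 0;0 0 0 0 0 0;0 0 0 0 0 0;0 0 0 0 0 0'|sed -n '2p;4p'
for i in 1 2 3 4 5 6 7 8 9 10; do python3 -m pendant '0 0 0 0 0 0' | sed -n 4p; done
python3 - <<'E'
from pen import *
pen()
a=np.load('/tmp/scene.npz')['im'];cv2.imwrite('pics/k.png',cv2.resize(a[120:240,150:290],(700,600),interpolation=cv2.INTER_CUBIC)[:,:,::-1])
fit(np.array([440.3,-8.5,42]),-u)
E
```

```text
position: [445.1, 4.2, 125.4]
wrist_force: [0.8, 0.6, 1.4]
wrist_force: [0.9, 0.1, 0.8]
wrist_force: [0.4, 0.6, 1.8]
wrist_force: [1.2, 0.3, 1.2]
wrist_force: [0.8, -0.4, 1.6]
wrist_force: [0.6, 0.2, 1.4]
wrist_force: [0.9, 1.0, 1.1]
wrist_force: [1.1, 0.7, 1.3]
wrist_force: [1.1, 0.3, 1.5]
wrist_force: [1.7, 0.7, 1.4]
wrist_force: [1.8, 0.9, 1.1]
t 25.25 p [445.    4.1 125.4] q [ 0.53  0.64 -0.9   2.14  0.78  0.73 -1.07] F [1.76 0.86 1.14] w 16.9
tool x,y,z [[0.174, 0.985, 0.0], [0.985, -0.174, 0.002], [0.002, -0.0, -1.0]]
shift cm [ 0.15 -0.23 -0.  ]
turn deg [ 0.11 -0.01 -0.21] shift after turn [ 0.15 -0.23  0.  ]
scene 189 tip xy [443.3   5.1] slope [ 0.024 -0.02 ] zmin [66.2 68.  70.5] [(45, 0), (53, 0), (61, 4), (69, 9), (77, 13), (85, 12), (93, 10), (101, 11), (109, 12), (117, 19), (125, 22), (133, 19), (141, 28), (149, 30)]
top 0
pts 1213
mid [440.1  -9.5  40.9] axis [-0.178 -0.984 -0.001] rms 1.75
```

View pics/k.png

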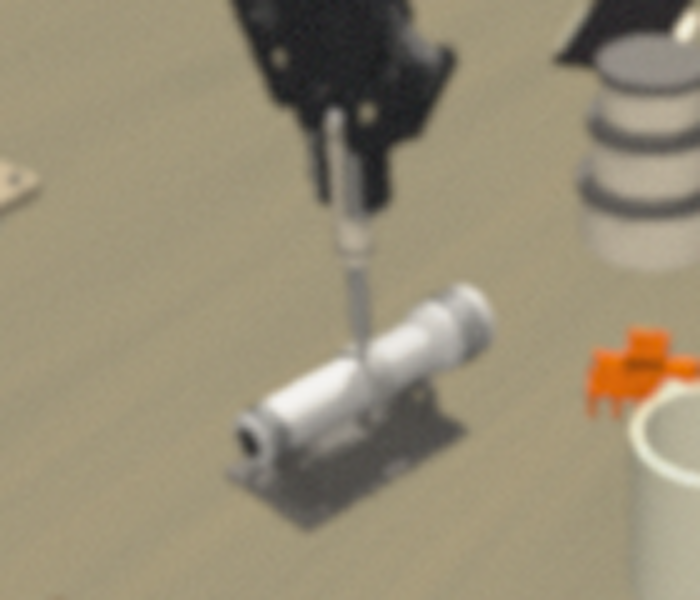

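The pin rests on the band at (362,355) and the torch is unmoved. The wrist force is about 1.35 N, against a baseline of about −0.45 N, so roughly 1.8 N of push and about 4 mm of pin travel. I check that it holds steady, then hand in.

```bash
for i in 1 2 3 4 5; do python3 -m pendant '0 0 0 0 0 0;0 0 0 0 0 0' | sed -n '2p;4p'; done
```

```text
position: [445.0, 4.1, 125.4]
wrist_force: [1.4, 0.5, 0.6]
position: [445.0, 4.1, 125.4]
wrist_force: [2.3, -0.2, 1.7]
position: [445.0, 4.1, 125.4]
wrist_force: [1.3, -0.2, 2.0]
position: [445.0, 4.1, 125.4]
wrist_force: [-0.0, 1.3, 1.5]
position: [445.0, 4.1, 125.4]
wrist_force: [0.9, 0.5, 1.0]
```

Steady, noise only.

```bash
python3 -c "
from h import *
print(robot.finish_job(), monitor.get_state()['time_s'])"
```

```text
the job is handed in; nothing more can be done
the job is handed in; nothing more can be done
```

The torch is lying in both notches of the cradle, let go of. The job was handed in at about 26 s with the pen held upright and its pin pressed on the torch's steel band. No verdict was reported.

**Torch:** with the pen pressing on it, the depth fit put its middle within about 2 mm of the cradle's axis point and its direction within about 0.01 rad. It read about 1 mm low, which is within the camera error.

**Pen:** it was about 0.03 rad off upright. The tip was about 1–2 mm from the band's centre seen from above.

**Push:** the wrist force gave roughly 1.8 N above the reading before contact, noise about 0.5 N. That is about 4 mm of pin travel, and the height of the arm suggests 4.5–5 mm. The arm's position was steady. I could not read the pin joint itself.

**What disagreed:** the first grasp closed on air. The depth images showed the fingers about 39 mm behind the reported TCP along the tool's z axis, so I corrected every later move for that. The closed grip also read about 1.5 mm narrower than the stated torch and pen diameters.

**Other things on the table:** the mug, clip, bell and containers looked undisturbed in the pictures I checked. I did not measure them again, and I did not check the spectacle case after the first pictures.

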